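# Tap the ridden-up pans home, largest to smallest

### The job

The top pan of each of the three clipped stacks has ridden up in its spring clip. With the fingertips, tap each one lightly down until it is fully home: first the largest pan, then the middle-sized, then the smallest, leaving the next pan alone until the one before is home. Do not hit hard, do not lift, shift or tip a stack, and leave the jar, bowl, brush and spoon where they are.

Things in the scene. Friction and masses are not known exactly. Their poses are not given: they have to be found in the camera images.
- stack_large: The large stack: 2 nested upturned round aluminium pans, 140 mm across the lips, with one more pan of the same size riding on top (pan_large). It stands loose on the counter, about 722 g in all (varies). Origin: centre of its underside on the counter; z up. A steel spring clip, 18 mm wide, stands against the side of the stack on its local +x, reaching 15 mm beyond the lips; its blade's top edge is 54 mm above the counter.
- pan_large_top (a point): Centre of the flat upper face (upturned base, 126 mm across) of the top pan of the large stack, which moves with the pan; 54 mm above the counter when the pan is fully home (then flush with the top edge of the clip), up to 12 mm higher at the start.
- pan_large (a joint): How far the top pan of the large stack has gone down, in m: 0 = 12 mm proud, 0.012 = fully home against a hard stop. It starts 9 to 12 mm proud. The clip grips it: it slides straight down under about 5 N plus a little for speed, without springing back, and stays where it is left. It cannot come off upwards.
- stack_medium: The medium stack: 4 nested upturned round aluminium pans, 108 mm across the lips, with one more pan of the same size riding on top (pan_medium). It stands loose on the counter, about 797 g in all (varies). Origin: centre of its underside on the counter; z up. A steel spring clip, 18 mm wide, stands against the side of the stack on its local +x, reaching 15 mm beyond the lips; its blade's top edge is 72 mm above the counter.
- pan_medium_top (a point): Centre of the flat upper face (upturned base, 94 mm across) of the top pan of the medium stack, which moves with the pan; 72 mm above the counter when the pan is fully home (then flush with the top edge of the clip), up to 12 mm higher at the start.
- pan_medium (a joint): How far the top pan of the medium stack has gone down, in m: 0 = 12 mm proud, 0.012 = fully home against a hard stop. It starts 9 to 12 mm proud. The clip grips it: it slides straight down under about 5 N plus a little for speed, without springing back, and stays where it is left. It cannot come off upwards.
- stack_small: The small stack: 3 nested upturned round aluminium pans, 76 mm across the lips, with one more pan of the same size riding on top (pan_small). It stands loose on the counter, about 503 g in all (varies). Origin: centre of its underside on the counter; z up. A steel spring clip, 18 mm wide, stands against the side of the stack on its local +x, reaching 15 mm beyond the lips; its blade's top edge is 63 mm above the counter.
- pan_small_top (a point): Centre of the flat upper face (upturned base, 62 mm across) of the top pan of the small stack, which moves with the pan; 63 mm above the counter when the pan is fully home (then flush with the top edge of the clip), up to 12 mm higher at the start.
- pan_small (a joint): How far the top pan of the small stack has gone down, in m: 0 = 12 mm proud, 0.012 = fully home against a hard stop. It starts 9 to 12 mm proud. The clip grips it: it slides straight down under about 5 N plus a little for speed, without springing back, and stays where it is left. It cannot come off upwards.
- garlic_jar: Bystander: white ceramic jar with lid, 78 mm across, 97 mm high, loose. Origin: centre of its underside.
- glass_bowl: Bystander: glass bowl on a cork foot, 112 mm across, 53 mm high, loose. Origin: centre of its underside.
- brush: Bystander: black silicone brush lying flat, 210 mm long, 14 mm high, bristles to local +x. Origin: on the counter near the middle of its length.
- salt_spoon: Bystander: wooden salt spoon lying flat, about 165 mm long, 14 mm high, bowl to local +x. Origin: on the counter near the middle of its length.
There are look-alikes about, which are no part of the job. What is shaped like the stack_medium but red or yellow is not meant. What is shaped like the stack_large but yellow is not meant.

How it is judged:
On the way, in this order (a step that is already met when the one before it is completed fails the run):
1. a fingertip has pressed the top pan of the large stack home (within 3 mm) (value of joint pan_large above 0.009 m and contact force between the fingers and stack_large above 0.2 N).
2. a fingertip has pressed the top pan of the medium stack home (within 3 mm) (value of joint pan_medium above 0.009 m and contact force between the fingers and stack_medium above 0.2 N).
3. a fingertip has pressed the top pan of the small stack home (within 3 mm) (value of joint pan_small above 0.009 m and contact force between the fingers and stack_small above 0.2 N).
At the end, for the whole second after the job is handed in: All three top pans are home (within 3 mm of the stop), and the stacks stand upright (within 0.06 rad), at rest, within 20 mm of where they began (value of joint each of pan_large, pan_medium, pan_small above 0.009 m and linear speed of each of stack_large, stack_medium, stack_small below 0.02 m/s and angle between each of stack_large, stack_medium, stack_small's own z axis and vertical below 0.06 rad and distance of each of stack_large, stack_medium, stack_small from where it was at the start of the episode below 0.02 m); the robot touches nothing.
It fails at once if a pan pushed down before its turn (more than 6 mm down while the one before is not within 3 mm of home) ((value of joint pan_medium above 0.006 m and value of joint pan_large below 0.009 m) or (value of joint pan_small above 0.006 m and value of joint any of pan_medium, pan_large below 0.009 m)).
It fails at once if a pan stack hit with more than 30 N (contact force between any of the fingers, the arm and stack_large above 30 N or contact force between any of the fingers, the arm and stack_medium above 30 N or contact force between any of the fingers, the arm and stack_small above 30 N).
It fails at once if a stack lifted more than 6 mm, shifted more than 20 mm or tipped more than 0.15 rad (height (world z) of any of stack_large, stack_medium, stack_small above 0.006 m or distance of any of stack_large, stack_medium, stack_small from where it was at the start of the episode above 0.02 m or angle between any of stack_large, stack_medium, stack_small's own z axis and vertical above 0.15 rad).
It fails at once if the jar, bowl, brush or spoon moved more than 15 mm (distance of any of garlic_jar, glass_bowl, brush, salt_spoon from where it was at the start of the episode above 0.015 m).
It also fails if it takes over 45 s, if anything falls off the work surface, if the arm or the gripper's body presses on something with over 40 N, if the wrist force passes 120 N, or if a joint passes its speed limit or range.

### The arm

A 6-joint arm with a two-finger parallel gripper is mounted at the origin on the work surface. World frame = base frame: x ahead of the robot, y to its left, z up, the work surface at z = 0. Lengths are in m, angles in rad, forces in N, time in s.
With the tool pointing down it reaches from about 0.25 to 0.8 m from the base axis. Payload 8.5 kg.
Tool frame: the origin (TCP) lies on the centre line of the jaws, within the pads' length; the fingertips stand robot.tip_reach ahead of it and the grasp point (between the pads) lies 5 mm behind it (robot.tip_reach is the distance from the TCP to the fingertips, in m); z points along the fingers, y is the direction in which the jaws open and shut (so a half turn about z gives the same grasp; the last joint's range is limited). The gripper opens to 85 mm and grips with 20 to 120 N. Pads are 22 mm wide; open, the fingers measure 114 mm over their backs; the gripper's body (76 mm by 85 mm) begins 54 mm behind the grasp point. The pads swing forward as they close: fully open they stand 13 mm farther back than shut.
Start: joints at [1.327, 0.238, -0.013, 1.319, 0, 1.571], TCP at [0.127, 0.509, 0.245] pointing down, gripper open.
Joint ranges: [-2.66, 2.66], [-1.03, 1.9], [-1.14, 1.46], [-1.82, 2.27], [-1.45, 1.34], [-3.14, 3.14]. Speed limits (rad/s): [2.22, 2.22, 2.79, 3.14, 3.14, 3.14].

### API

Orientations are given as a unit quaternion [x, y, z, w].
In Python, from rig import robot gives the robot as it stands. Calls block until the motion is done:
- robot.reach(position, orientation): joint-space move of the TCP to a pose.
- robot.move_l(position, orientation=None, max_speed=0.15, f_stop=None): straight line of the TCP; orientation=None keeps the orientation; max_speed is the mean speed in m/s. With f_stop (N) it stops when the force on the tool has changed by that much, and returns True; else False.
- robot.move_joints(angles): joint-space move.
- robot.move_gripper(opening): finger opening in m; the grip force is fixed at half the most; returns when the fingers have stopped.
- robot.dwell(seconds).
- robot.ik(position, orientation): joint angles nearest the present ones, or None.
- robot.get_state(): the state.
- robot.get_image(name): name is "side" or "top" or "wrist"; returns the picture (384x512x3 uint8, red, green, blue); there is no depth.
- robot.camera_model(name): a dict with "mtx" (3x3 intrinsics, pixels), "k1" (the pictures are not rectified: a ray, as slopes to the right and down, at radius r is drawn at 1 + k1 r^2 times it, then the intrinsics apply), "camera_from_world" (4x4, takes a point from world to camera coordinates); the wrist camera has in their place "T_tool_cam" (4x4, takes a point from camera to tool coordinates, whose origin is the TCP and whose axes are the flange's). Camera axes: x right, y down, z forward; pixel columns grow to the right and rows downward; lengths in m; the calibration is good to about 2 mm. A picture is of the moment at which its call begins: read the wrist's pose just before it. camera_model takes no time and is no camera call.
A pose or a line that the arm cannot do raises robot.PlanningError and nothing moves.
- robot.finish_job(): hands the job in, once; it reports no verdict.
The state is a dict: "time": time; "qpos": joint angles; "dq": joint speeds; "joint_efforts": joint torques, N m; "position": TCP position; "tool_rot": TCP orientation; "wrist_force": force on the tool from outside, world axes, zero at the start; "torque": the same for the moment, N m; "finger_gap": finger opening in m.
Only numpy, scipy, OpenCV 4.12 (cv2) and the standard library are available. Lean on these libraries where they do the work, as an engineer would, in place of code of your own. Each camera call takes 0.05 s, during which the arm holds its last target.

## Working session

There is one attempt and no reset: what is moved stays moved. The work goes in short steps, each a Python script; the robot and the scene stay as the last script left them, time stands still between calls to the robot, and variables do not carry over. Pictures are saved under pics/ and viewed, and the job is handed in when it is done.

```bash
mkdir -p pics; ls; python3 - <<'E'
from rig import robot
import cv2
for n in ("top","side","wrist"):
    im=robot.get_image(n); cv2.imwrite(f"pics/{n}0.png",im[:,:,::-1])
    m=robot.camera_model(n); print(n,m)
s=robot.get_state(); print(s["time"],s["position"],s["tool_rot"],s["finger_gap"],robot.tip_reach,s["wrist_force"])
E
```

```text
pics
top {'mtx': array([[426.39583506,   0.        , 251.60946812],
       [  0.        , 426.39583506, 193.62475024],
       [  0.        ,   0.        ,   1.        ]]), 'k1': -0.11809121296660491, 'camera_from_world': array([[-0.02270337, -0.99965988,  0.01283309, -0.00742588],
       [-0.98659109,  0.02032765, -0.16194075,  0.55592174],
       [ 0.16162481, -0.01633762, -0.98671703,  1.27688318],
       [ 0.        ,  0.        ,  0.        ,  1.        ]])}
side {'mtx': array([[430.22944023,   0.        , 249.1966488 ],
       [  0.        , 430.22944023, 195.54544715],
       [  0.        ,   0.        ,   1.        ]]), 'k1': -0.11266318301557514, 'camera_from_world': array([[ 0.86912926, -0.49428922,  0.01710256, -0.45951353],
       [-0.26979601, -0.50280783, -0.8212152 ,  0.21729167],
       [ 0.41451712,  0.70912796, -0.57036225,  1.03161117],
       [ 0.        ,  0.        ,  0.        ,  1.        ]])}
wrist {'mtx': array([[265.98850213,   0.        , 255.16411135],
       [  0.        , 265.98850213, 193.47414491],
       [  0.        ,   0.        ,   1.        ]]), 'k1': -0.016602110697584348, 'T_tool_cam': array([[-6.56807320e-04, -9.52821504e-01, -3.03530477e-01,
         7.72318132e-02],
       [ 9.99999502e-01, -3.97619335e-04, -9.15712791e-04,
         2.99184415e-05],
       [ 7.51821252e-04, -3.03530927e-01,  9.52821290e-01,
        -1.28724458e-01],
       [ 0.00000000e+00,  0.00000000e+00,  0.00000000e+00,
         1.00000000e+00]])}
0.15 [0.12664326 0.50916127 0.24480531] [ 1.21588205e-01  9.92580452e-01 -5.91713096e-04 -7.07963397e-05] 0.08521577464654742 0.014 [-0.06571877  0.28631056  0.2819088 ]
```

View pics/top0.png

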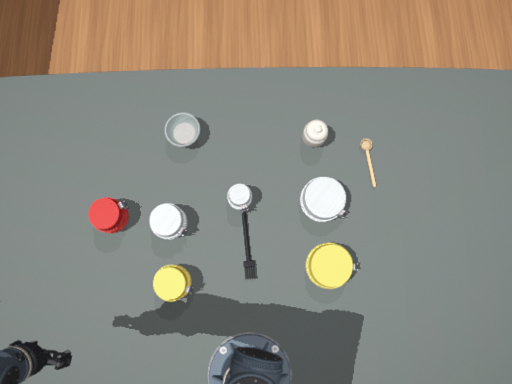

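View pics/side0.png

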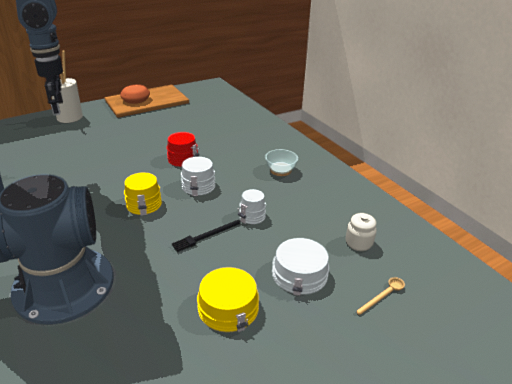

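View pics/wrist0.png

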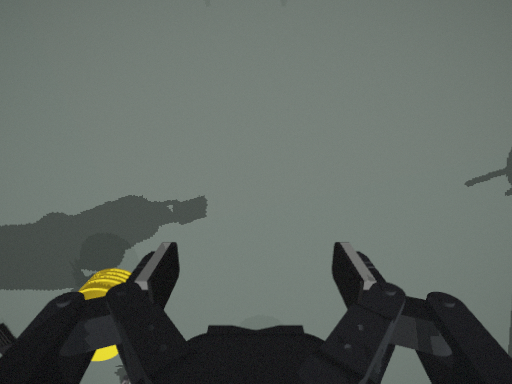

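Top view:
- Stacks that match the description: silver large (323,199), silver medium (168,221) and silver small (240,196).
- Look-alikes: red medium (108,214), yellow medium (172,283) and yellow large (329,266).
- Bystanders: bowl (183,130), jar (316,132), spoon (369,160) and brush (248,245).

I choose the three silver ones. In the wrist view only the yellow medium stack shows, at the lower left. Next I'll check close crops and measure.

```bash
cat > h.py <<'E'
import numpy as np, cv2
from rig import robot
def ray(name,px):
    m=robot.camera_model(name);K=m["mtx"]
    d=np.array([m["k1"],0,0,0,0.])
    n=cv2.undistortPoints(np.array([[px]],float),K,d)[0,0]
    T=np.linalg.inv(m["camera_from_world"])
    return T[:3,3],T[:3,:3]@np.array([n[0],n[1],1])
def onplane(name,px,z):
    o,v=ray(name,px); return o+v*(z-o[2])/v[2]
def proj(name,P):
    m=robot.camera_model(name);c=m["camera_from_world"]@np.r_[P,1]
    n=c[:2]/c[2]; n=n*(1+m["k1"]*(n@n)); return m["mtx"][:2,:2]@n+m["mtx"][:2,2]
STK={"large":((323,199),.054,.126),"medium":((168,221),.072,.094),"small":((240,196),.063,.062)}
E
python3 - <<'E'
from h import *
a=cv2.imread("pics/top0.png")
s=cv2.imread("pics/side0.png")
out=[]
for k,(c,h,d) in STK.items():
    x,y=c; out.append(cv2.resize(a[y-32:y+32,x-32:x+32],(256,256),interpolation=cv2.INTER_CUBIC))
o2=[]
for x,y in ((300,266),(198,176),(252,206)):
    o2.append(cv2.resize(s[y-32:y+32,x-32:x+32],(256,256),interpolation=cv2.INTER_CUBIC))
cv2.imwrite("pics/crop0.png",np.vstack([np.hstack(out),np.hstack(o2)]))
for name,im,cs in (("top",a,[v[0] for v in STK.values()]),("side",s,[(301,255),(198,168),(253,198)])):
    hsv=cv2.cvtColor(im,cv2.COLOR_BGR2HSV)
    for (k,(c,h,d)),p in zip(STK.items(),cs):
        print(name,k,im[p[1],p[0]],[int(v) for v in im[p[1],p[0]-32:p[0]+33:2,1]])
E
```

```text
top large [254 252 248] [143, 144, 142, 142, 155, 236, 175, 237, 248, 250, 251, 251, 248, 249, 250, 251, 252, 250, 252, 253, 252, 251, 251, 253, 251, 251, 249, 221, 83, 88, 124, 143, 142]
top medium [255 253 250] [86, 134, 142, 142, 143, 144, 143, 254, 254, 253, 253, 254, 253, 253, 253, 254, 253, 254, 249, 249, 254, 255, 222, 125, 172, 141, 88, 89, 90, 88, 88, 91, 143]
top small [252 251 247] [143, 144, 143, 144, 142, 144, 143, 144, 143, 151, 202, 250, 252, 251, 250, 251, 251, 251, 249, 250, 252, 150, 108, 87, 89, 89, 88, 138, 143, 143, 143, 141, 143]
side large [251 251 248] [129, 128, 124, 149, 255, 251, 250, 250, 250, 250, 250, 250, 250, 250, 250, 250, 251, 251, 251, 251, 251, 251, 251, 251, 251, 251, 250, 250, 251, 245, 123, 129, 128]
side medium [247 247 244] [125, 126, 124, 126, 129, 120, 78, 70, 135, 239, 255, 242, 250, 249, 248, 247, 247, 247, 247, 249, 255, 255, 134, 112, 123, 129, 126, 129, 126, 127, 128, 128, 127]
side small [250 249 246] [127, 127, 127, 127, 129, 128, 127, 128, 126, 127, 132, 197, 255, 242, 247, 247, 249, 250, 250, 252, 255, 168, 124, 126, 129, 127, 127, 127, 128, 127, 129, 130, 130]
```

View pics/crop0.png

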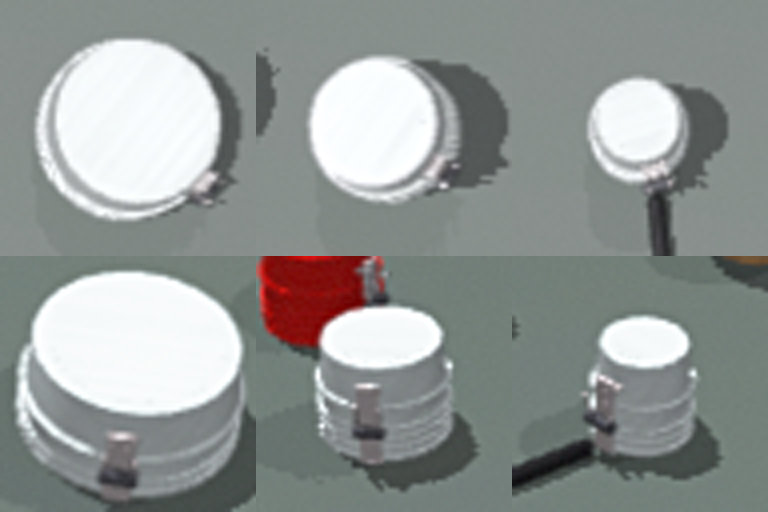

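Top row, left to right: plain silver large, medium and small, with the clip at the lower right of each. Bottom row: in the side view their top pans visibly stand above the clips. The choice is confirmed, so now I'll measure the top faces.

```bash
cat >> h.py <<'E'
def face(name,im,c,R,thr,z):
    m=((im.min(2)>thr)*255).astype(np.uint8)
    w=np.zeros_like(m); cv2.circle(w,c,R,255,-1); m&=w
    m=cv2.morphologyEx(m,cv2.MORPH_OPEN,cv2.getStructuringElement(cv2.MORPH_ELLIPSE,(7,7)))
    cs,_=cv2.findContours(m,cv2.RETR_EXTERNAL,cv2.CHAIN_APPROX_NONE)
    k=max(cs,key=cv2.contourArea)
    P=np.array([onplane(name,p,z)[:2] for p in k[:,0].astype(float)])
    (x,y),ax,_=cv2.fitEllipse((P*1000).astype(np.float32))
    return (x,y),ax,cv2.fitEllipse(k)[0]
E
python3 - <<'E'
from h import *
a=cv2.imread("pics/top0.png");s=cv2.imread("pics/side0.png")
sc={"large":((301,255),34),"medium":((198,168),19),"small":((253,198),15)}
for k,(c,h,d) in STK.items():
    for t in (235,243):
        print(k,d,"top",*[np.round(v,1) for v in face("top",a,c,{"large":34,"medium":26,"small":20}[k],t,h+.0105)],
        "side",*[np.round(v,1) for v in face("side",s,sc[k][0],sc[k][1],t-3,h+.0105)])
E
```

```text
large 0.126 top [ 538.3 -243.1] [119.4 121.1] [324.6 196.8] side [ 534.8 -245.3] [120.9 122.3] [301.7 255.3]
large 0.126 top [ 537.8 -243.3] [111.8 117.7] [324.7 197. ] side [ 535.9 -245.4] [118.  120.5] [302.1 255.1]
medium 0.094 top [477.3 243.4] [88.6 90.3] [164.5 219.3] side [474.8 242.2] [86.9 89.6] [196.8 163.9]
medium 0.094 top [477.2 244.1] [85.9 90.4] [164.3 219.3] side [476.  243.3] [83.8 87.5] [197.  163.6]
small 0.062 top [552.1  19.5] [56.3 58.1] [238.9 193.6] side [549.9  19.6] [54.1 58.2] [252.7 195.2]
small 0.062 top [555.5  17.8] [34.1 57.3] [239.4 192.4] side [552.1  21. ] [48.6 57.8] [253.1 194.7]
```

Both views agree within about 3 mm, and the face diameters match the sizes given minus roughly one pixel. I'll close the gripper and press the large pan.

```bash
cat >> h.py <<'E'
C={"large":(.5365,-.2445),"medium":(.476,.243),"small":(.551,.0195)}
from scipy.spatial.transform import Rotation as Rot
def down(yaw): return (Rot.from_euler("z",yaw)*Rot.from_quat([0,1,0,0])).as_quat()
def show(t):
    s=robot.get_state(); print(t,round(s["time"],2),np.round(s["position"],4),np.round(s["wrist_force"],2),round(robot.tip_reach,4),round(s["finger_gap"],4),flush=True)
def press(k,yaw,target=-.002,f=9):
    x,y=C[k]; h=STK[k][1]; q=down(yaw); tr=robot.tip_reach
    robot.move_l([x,y,h+.018+tr],max_speed=.12); show("above")
    r=robot.move_l([x,y,h+target+tr],max_speed=.02,f_stop=f); show("press %s"%r)
    s=robot.get_state(); print("tip above home mm",1000*(s["position"][2]-tr-h))
E
python3 - <<'E'
from h import *
robot.move_gripper(0.0); show("closed")
print(Rot.from_quat(robot.get_state()["tool_rot"]).as_matrix().round(2))
x,y=C["large"]
for yaw in (np.arctan2(y,x),0): print(robot.ik([x,y,.17],down(yaw)))
robot.reach([x,y,.17],down(np.arctan2(y,x))); show("hover")
im=robot.get_image("top"); cv2.imwrite("pics/top1.png",im[:,:,::-1])
im=robot.get_image("side"); cv2.imwrite("pics/side1.png",im[:,:,::-1])
cv2.imwrite("pics/hov1.png",np.hstack([cv2.imread("pics/top1.png")[100:300,230:430],cv2.imread("pics/side1.png")[150:350,200:400]]).repeat(2,0).repeat(2,1))
E
```

```text
closed 0.92 [0.1267 0.5094 0.2453] [ 0.64  0.26 -0.65] 0.014 -0.0001
[[-0.97  0.24 -0.  ]
 [ 0.24  0.97 -0.  ]
 [ 0.   -0.   -1.  ]]
[-0.42761009  0.38082949 -0.0022188   1.18774804  0.          0.        ]
[-0.42761009  0.38082949 -0.0022188   1.18774804  0.         -0.42761009]
hover 3.94 [ 0.5368 -0.2438  0.1701] [0.36 0.09 0.32] 0.014 0.0
```

View pics/hov1.png

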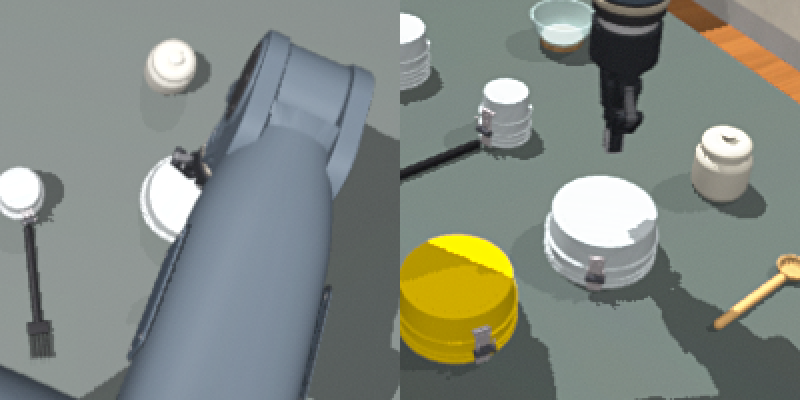

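The closed fingers are above the silver large pan. In the side crop they sit at (610,150) and the pan at (604,210); nothing else is near the path.

```bash
python3 - <<'E'
from h import *
press("large",0)
E
```

```text
above 4.89 [ 0.5369 -0.2446  0.0866] [ 0.43 -0.47  0.05] 0.014 0.0001
press True 5.75 [ 0.5366 -0.2446  0.068 ] [-1.18  0.3   6.72] 0.014 -0.0001
tip above home mm 0.04291678658097792
```

It stopped on force within 0.05 mm of the home height. I'll retract, check by picture and go over to the medium stack.

```bash
python3 - <<'E'
from h import *
x,y=C["large"]
robot.move_l([x,y,.17],max_speed=.15)
x,y=C["medium"]
robot.reach([x,y,.19],down(np.arctan2(y,x))); show("hover")
im=robot.get_image("side")[:,:,::-1]; cv2.imwrite("pics/side2.png",im)
cv2.imwrite("pics/c2.png",np.hstack([im[200:320,240:360],im[90:210,140:260]]).repeat(3,0).repeat(3,1))
a=cv2.imread("pics/side0.png")
t=robot.get_image("top")[:,:,::-1]; print(face("top",t,STK["large"][0],34,235,.054))
E
```

```text
hover 8.38 [0.4764 0.2423 0.1899] [ 0.17  0.46 -1.4 ] 0.014 0.0
((538.2133178710938, -243.7008819580078), (120.41070556640625, 122.63467407226562), (324.169677734375, 197.3971710205078))
```

View pics/c2.png

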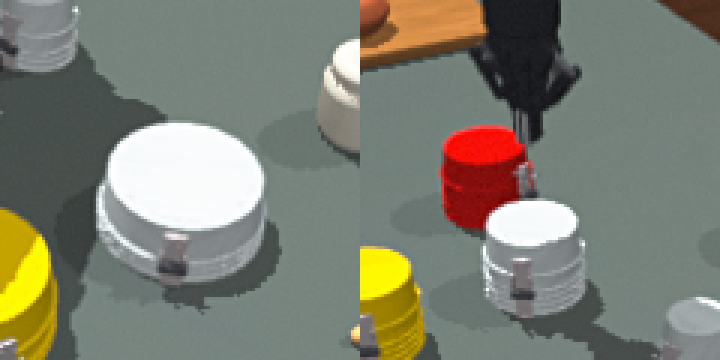

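The large pan's rim now meets the clip top, at crop (175,235), and the stack hasn't shifted. The fingers are above the silver medium pan at crop (532,222).

```bash
python3 - <<'E'
from h import *
press("medium",0)
E
```

```text
above 9.34 [0.4765 0.2431 0.1046] [-0.44 -0.36  0.56] 0.014 -0.0001
press True 10.2 [0.4762 0.2431 0.086 ] [-0.8  -1.81  7.07] 0.014 0.0003
tip above home mm 0.03335326951914297
```

```bash
python3 - <<'E'
from h import *
x,y=C["medium"]
robot.move_l([x,y,.19],max_speed=.15)
x,y=C["small"]
robot.reach([x,y,.18],down(np.arctan2(y,x))); show("hover")
im=robot.get_image("side")[:,:,::-1]; cv2.imwrite("pics/side3.png",im)
cv2.imwrite("pics/c3.png",np.hstack([im[110:230,140:260],im[120:240,200:320]]).repeat(3,0).repeat(3,1))
t=robot.get_image("top")[:,:,::-1]; print(face("top",t,STK["medium"][0],26,235,.072))
E
```

```text
hover 11.97 [0.5507 0.0202 0.1796] [-0.07 -0.18 -0.14] 0.014 0.0001
((477.3050537109375, 243.0618438720703), (88.76514434814453, 91.283935546875), (165.3154754638672, 219.66165161132812))
```

View pics/c3.png

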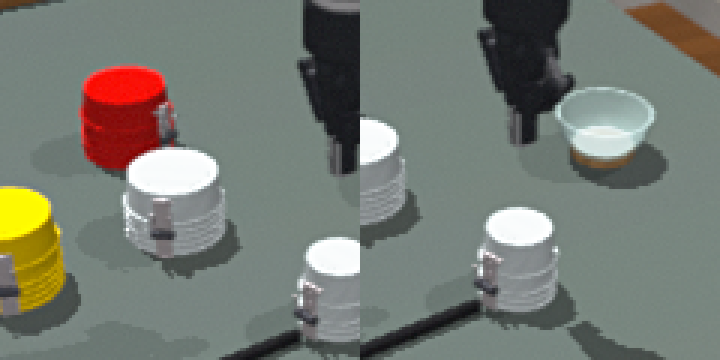

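The medium pan is flush with its clip, at crop (162,202), and hasn't shifted. The fingers hover over the small stack at crop (518,225), clear of the brush.

```bash
python3 - <<'E'
from h import *
press("small",0)
x,y=C["small"]
robot.move_l([x,y,.2],max_speed=.15)
robot.reach([.35,.05,.3],down(0)); show("clear")
a=robot.get_image("side")[:,:,::-1]; cv2.imwrite("pics/side4.png",a)
E
```

```text
above 12.93 [0.5514 0.0198 0.0956] [ 0.91 -0.05  1.03] 0.014 0.0
press True 13.79 [0.5513 0.0195 0.077 ] [-0.69 -0.44  5.58] 0.014 0.0
tip above home mm 0.03491154517416828
clear 15.68 [0.3509 0.05   0.2995] [ 0.86 -0.48  0.26] 0.014 0.0002
```

View pics/side4.png

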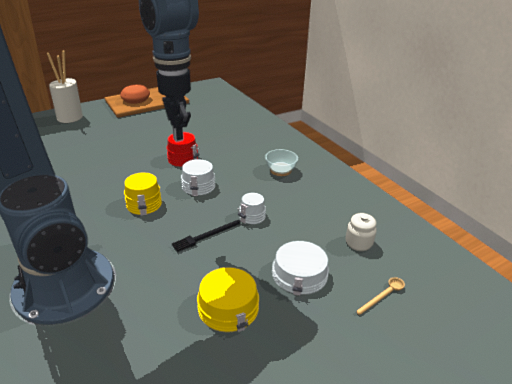

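```bash
python3 - <<'E'
from h import *
a=cv2.imread("pics/side0.png");b=cv2.imread("pics/side4.png")
cv2.imwrite("pics/c4.png",np.hstack([i[176:236,222:282] for i in(a,b)]).repeat(6,0).repeat(6,1))
E
```

```text
(no output)
```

View pics/c4.png

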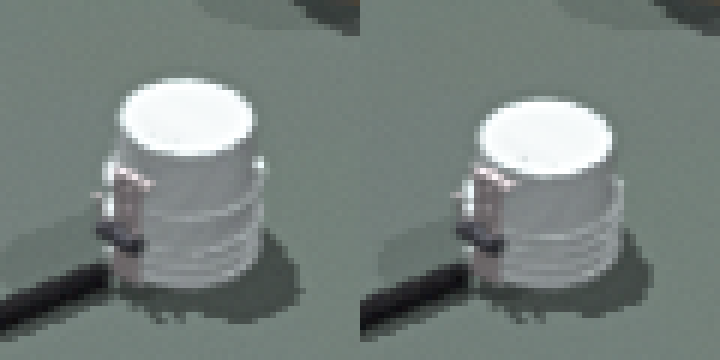

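Before is on the left and after on the right. The small pan's face dropped from row 117 to 137 in the crop, its rim reaches the clip top at (490,175), and neither the stack nor the brush moved.

```bash
python3 - <<'E'
from rig import robot
print(robot.finish_job())
E
```

```text
the job is handed in; nothing more can be done
None
```

I pressed the three silver top pans home with the closed fingertips in the required order: large, then medium, then small. The job is handed in, at about 16 s on the robot's clock; it reports no verdict.

- **Home:** each press stopped on the 9 N force limit with the tip within 0.05 mm of that pan's home height. In the side pictures each pan is flush with its clip.
- **Force:** the wrist force read 6–7 N just after each stop. I did not record the peak.
- **Position:** re-measured from the top camera after pressing, the large and medium stacks were within 1 mm of where they began. I checked the small stack, jar, bowl, brush and spoon only by eye in the side picture, and saw no movement.

No check failed. The two cameras disagreed by up to about 3.5 mm on the pan centres, which did not matter for pressing near the middle.

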